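# Raise the desk lamp three clicks and lock it

## Robot

A 6-joint arm with a two-finger parallel gripper is mounted at the origin on the work surface. World frame = base frame: x ahead of the robot, y to its left, z up, the work surface at z = 0. Lengths are in m, angles in rad, forces in N, time in s.
With the tool pointing down it reaches from about 0.375 to 0.975 m from the base axis. Payload 3.8 kg.
Tool frame: the origin (TCP) lies at the very end of the fingers, on their centre line; the grasp point (between the pads) lies behind it (bot.tcp_to_grasp is the y of the grasp point in the tool frame, in m); y points along the fingers, z is the direction in which the jaws open and shut, and the axes are right-handed (so a half turn about y gives the same grasp; the last joint's range is limited). The gripper opens to 85 mm and grips with 20 to 120 N. Pads are 22 mm wide; open, the fingers measure 114 mm over their backs; the gripper's body (76 mm by 85 mm) begins 54 mm behind the grasp point. The pads swing forward as they close: fully open they stand 13 mm farther back than shut.
Start: joints at [1.234, 0.264, 1.604, -0, 1.274, -0.037], TCP at [0.199, 0.645, 0.231] pointing down, gripper open.
Joint ranges: [-2.63, 2.63], [-0.94, 2.18], [0.31, 2.57], [-1.31, 4.45], [0, 2.66], [-2.55, 2.55]. Speed limits (rad/s): [2.57, 2.57, 3.14, 3.14, 3.14, 3.14].

## Interface

Orientations are given as a rotation vector (axis times angle).
In Python, from workcell import bot, optics, workorder gives the robot as it stands.
- The arm moves only by the shell command python3 -m handwheel 'ROWS' [FORCE]. ROWS is JSON, a list of rows, each a list of 7 numbers: the shift along the tool's x, y, z in m, then the turn, a rotation vector about the tool's x, y, z in rad, then the opening, from 0 (shut) to 1 (fully open). A call has 1 to 8 rows; each row shifts and turns the commanded pose from where the row before left it, along the tool's axes as they then stand; what a row does not reach is not made up. A row lasts 1/8 s, in which the tool goes at most 62.5 mm and 10.7 degrees, less where a joint would pass 70% of its speed; a pose out of reach is approached as far as the arm can. A call with a gripper value outside its range is refused whole. The fingers move at their own pace and stop on an object; FORCE is the grip in N (left out, the last holds). Time passes only in rows, so rows that do not move let the fingers close. It gives the time, the measured TCP pose, the force and the opening at its end, in the units of the state.
- bot.read_state(): the state, without advancing time (a new reading comes with each control period).
- optics.read_camera(name): name is "side" or "top" or "wrist"; returns a dict with "image" (480x640x3 uint8, red, green, blue), "z_map" (480x640 float32, m along the optical axis (not along the pixel's ray), 0 where there is no reading), "mtx" (3x3 intrinsics, pixels), "dist" ([k1, k2, p1, p2, k3] as OpenCV has them; the pictures are not rectified), "world_from_camera" (4x4, takes a point from camera to world coordinates); the wrist camera has in their place "hand_eye" (4x4, takes a point from camera to tool coordinates, whose origin is the TCP and whose axes are the tool frame's). Camera axes: x right, y down, z forward; pixel columns grow to the right and rows downward; lengths in m; the calibration is good to about 2 mm. A picture is of the moment at which its call begins: read the wrist's pose just before it.
- workorder.finish_job(): hands the job in, once; it reports no verdict.
The state is a dict: "time": time; "q": joint angles; "joint_vel": joint speeds; "joint_torque": joint torques, N m; "tool_pos": TCP position; "tcp_rot": TCP orientation; "wrist_force": force on the tool from outside, world axes, zero at the start; "torque": the same for the moment, N m; "width": opening from 0.0 (shut) to 1.0 (fully open).
Only numpy, scipy, OpenCV 4.12 (cv2) and the standard library are available. Lean on these libraries where they do the work, as an engineer would, in place of code of your own. Each camera call takes 0.05 s, during which the arm holds its last target.

## Task

Raise the desk lamp by the blue grip on its ratchet column, feeling for the clicks, and stop after exactly the third one; let the column down gently until it rests on its pawl and let go. Then push the red lock lever all the way over to its locked side. Leave the other things on the desk where they are.

Things in the scene. Friction and masses are not known exactly. Their poses are not given: they have to be found in the camera images.
- lamp_foot: White desk lamp fixed to the desk: foot plate 120 (x) x 230 (y, from -150 to +80) x 18 mm; origin on the desk under the column's axis. Around the column a sleeve 62 x 76 mm rises to 150 mm above the desk. Own +y points along the light bar; the lock lever stands at own (0, -110 mm).
- column: Steel ratchet column that slides straight up out of the sleeve (travel 100 mm, weight 3 to 6 N); origin on its axis, level with the desk when right down, as at the start. It carries the light bar (towards own +y, to 365 mm from the axis, 158 to 174 mm above the origin) and the blue grip block on top.
- sleeve_top (a point): Centre of the sleeve's top, 150 mm above the desk. A spring pawl hidden inside clicks under the column's teeth: first click after a lift of 15 to 50 mm, different every time and not visible, then one every 12 mm. In the 9 mm before a click the lift grows 7 to 13 N heavier; at the click that falls away within 3 mm.
- pawl_side (a point): Side of the sleeve that hides the pawl (own -y side, 80 mm above the desk). Raised 3 mm past a click the pawl is surely under the tooth, and the column, let down, rests on it within 6 mm; it cannot go back past a click, so one too many cannot be undone. Dropped on the pawl or pressed down hard, it overloads the pawl.
- grip (a point): Point in the blue grip block on top of the column, 205 mm above the column's origin, on its axis. The block is 24 mm wide (own y) x 50 mm long (own x), its flat top 24 mm above this point; the part beneath it starts 31 mm below this point.
- lock_lever (a joint): Angle of the red-knobbed lock lever, rad: 0 unlocked (leans towards the foot's own -x), 1.0 fully locked (leans towards own +x). It turns about the foot's own y axis, 40 mm above the desk at own (0, -110 mm), resists by about 1 N at its knob and stays where it is left.
- lock_lever_tip (a point): Centre of the lock lever's red ball knob, 26 mm across, 70 mm from the lever's axis.
- jar_mid (a point): Bystander, loose: closed glass jar, 72 mm across and 120 mm tall. Point at its centre, half-way up.
- toy_pig_mid (a point): Bystander, loose: pink toy pig, 110 x 46 x 80 mm. Point at its centre, half-way up.
- pencil_cup_mid (a point): Bystander, loose: blue cup of pencils, 72 mm across, 150 mm tall. Point at its centre, half-way up.
- exercise_book_mid (a point): Bystander, loose: orange-brown exercise book lying flat, 150 x 210 x 10 mm. Point at its centre, half-way up.
- marker_mid (a point): Bystander, loose: green marker pen with a black cap, 16 x 130 x 16 mm, lying on the exercise book. Point at its centre, half-way up.
- eraser_mid (a point): Bystander, loose: small white eraser with a blue sleeve, 45 x 22 x 13 mm. Point at its centre, half-way up.
- alarm_clock_mid (a point): Bystander, loose: orange alarm clock, 45 x 90 x 75 mm. Point at its centre, half-way up.

How it is judged:
On the way:
1. the column, let go, rests on its pawl (pawl_c0) at the third click (third tooth, column_c2) (contact force between column_c2 and pawl_c0 above 1 N and contact force between the fingers and column below 0.1 N and linear speed of column below 0.01 m/s), for 0.3 s.
At the end, for the whole second after the job is handed in: The column has been let go and rests, still, with its third tooth on the pawl (third click, neither fewer nor more), and the lock lever is within 0.15 rad of its locked stop (all of step 1 and value of joint lock_lever above 0.85 rad); the robot touches nothing.
It fails at once if the pawl is overloaded (column slammed or pressed down on it): over 30 N (contact force between pawl_c0 and column above 30 N).
It fails at once if the column is let fall instead of being let down: unheld, it moves at over 0.2 m/s (linear speed of column above 0.2 m/s and contact force between the fingers and column below 0.1 N).
It fails at once if the lever is locked before the column rests at the third click (value of joint lock_lever above 0.5 rad and not (contact force between column_c2 and pawl_c0 above 0.3 N)).
It fails at once if a bystander is shoved more than 30 mm (distance of any of jar_mid, toy_pig_mid, pencil_cup_mid, exercise_book_mid, marker_mid, eraser_mid, alarm_clock_mid from where it was at the start of the episode above 0.03 m).
It also fails if it takes over 72 s, if anything falls off the work surface, if the arm or the gripper's body presses on something with over 40 N, if the wrist force passes 120 N, or if a joint passes its speed limit or range.

## Working session

There is one attempt and no reset: what is moved stays moved. The work goes in short steps, Python scripts to look and compute and a shell command to move; the robot and the scene stay as the last step left them, time stands still between calls to the robot, and variables do not carry over. Pictures are saved under pics/ and viewed, and the job is handed in when it is done.

```bash
ls; mkdir -p pics
python3 - <<'E'
from workcell import bot, optics, workorder
import cv2
print(bot.read_state(), bot.tcp_to_grasp)
for n in ["side","top","wrist"]:
    c=optics.read_camera(n)
    cv2.imwrite(f"pics/{n}0.png",c["image"][:,:,::-1])
    print(n,c["mtx"],c["dist"],c.get("world_from_camera",c.get("hand_eye")))
E
```

```text
pics
{'time': 0.0, 'q': array([ 1.23410677e+00,  2.64734175e-01,  1.60538353e+00, -2.38884559e-05,
        1.27371151e+00, -3.69148079e-02]), 'joint_vel': array([-0.00038026,  0.0006264 , -0.00124224, -0.00032729,  0.00089134,
       -0.00088438]), 'joint_torque': array([-1.28837371e-03, -5.15119600e+01, -3.67314398e+01, -4.69263796e-04,
        1.31767098e-02, -3.57727254e-05]), 'tool_pos': array([0.19910525, 0.64419255, 0.22996968]), 'tcp_rot': array([-1.56016637,  0.23565837, -0.23503907]), 'wrist_force': array([-0.06231643,  0.58910392, -0.97665853]), 'torque': array([-0.01212293, -0.03492588,  0.00052918]), 'width': 1.0025989772228023} -0.0187
side [[459.89272428   0.         324.8978216 ]
 [  0.         459.89272428 240.77306783]
 [  0.           0.           1.        ]] [-0.04782009  0.          0.          0.          0.        ] [[ 0.72172981 -0.44028245  0.53409498 -0.04869826]
 [-0.69212572 -0.46824724  0.54927817 -0.68843507]
 [ 0.00825097 -0.7660913  -0.6426788   0.94427659]
 [ 0.          0.          0.          1.        ]]
top [[522.30690768   0.         322.21959852]
 [  0.         522.30690768 241.53938148]
 [  0.           0.           1.        ]] [0.05094714 0.         0.         0.         0.        ] [[ 0.02976619 -0.98627513  0.16240488  0.44414365]
 [-0.99953474 -0.02828839  0.01140489 -0.00363305]
 [-0.00665419 -0.1626688  -0.98665829  1.23492805]
 [ 0.          0.          0.          1.        ]]
wrist [[355.07358298   0.         315.84268428]
 [  0.         355.07358298 237.5447271 ]
 [  0.           0.           1.        ]] [-0.0224158  0.         0.         0.         0.       ] [[ 6.99386143e-04  9.50381974e-01  3.11084578e-01 -7.90804051e-02]
 [-1.40176241e-04 -3.11084558e-01  9.50382227e-01 -1.42842229e-01]
 [ 9.99999746e-01 -7.08290828e-04 -8.43472566e-05  4.74722546e-04]
 [ 0.00000000e+00  0.00000000e+00  0.00000000e+00  1.00000000e+00]]
```

View pics/side0.png

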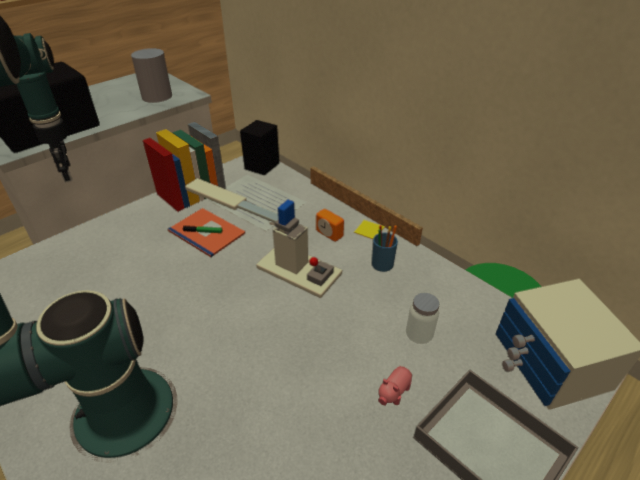

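View pics/top0.png

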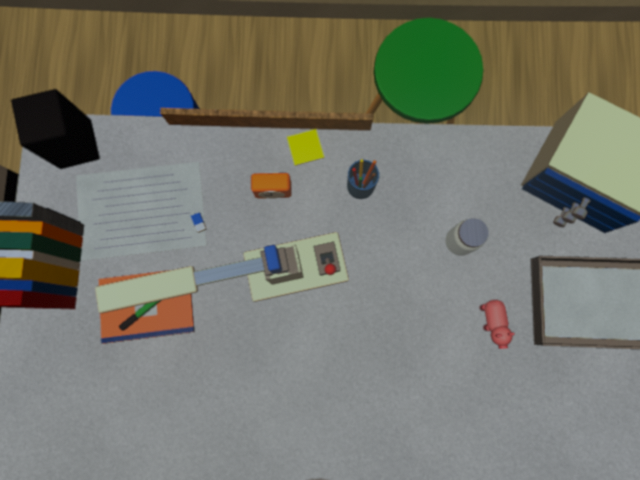

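View pics/wrist0.png

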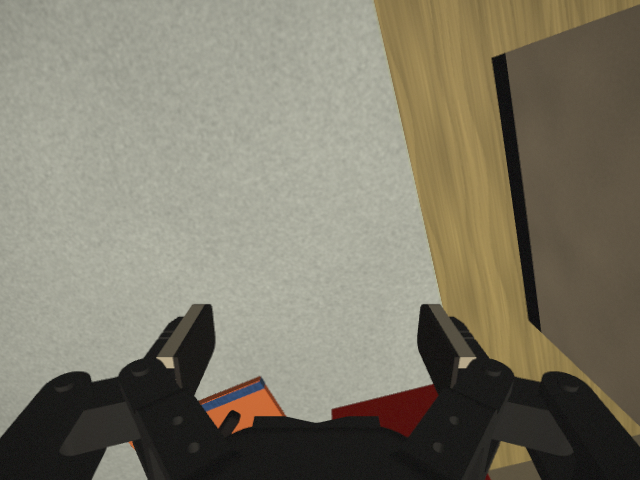

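The side view shows the blue grip at about (287,212) and the red knob at (314,261). The top view shows the grip at (272,258), the knob at (330,269), and the foot plate with corners near (245,253), (338,233), (349,283) and (252,301). The light bar points roughly towards world +y.

```bash
cat > h.py <<'E'
from workcell import bot, optics, workorder
import cv2, numpy as np
from scipy.spatial.transform import Rotation as R
def cam(n):
    s=bot.read_state(); c=optics.read_camera(n)
    if n=="wrist":
        T=np.eye(4);T[:3,:3]=R.from_rotvec(s["tcp_rot"]).as_matrix();T[:3,3]=s["tool_pos"]
        c["W"]=T@c["hand_eye"]
    else: c["W"]=c["world_from_camera"]
    return c
def ray(c,px):
    p=cv2.undistortPoints(np.array(px,float).reshape(-1,1,2),c["mtx"],c["dist"]).reshape(-1,2)
    d=np.c_[p,np.ones(len(p))]@c["W"][:3,:3].T
    return c["W"][:3,3],d
def plane(c,px,z):
    o,d=ray(c,px); return o+d*((z-o[2])/d[:,2])[:,None]
def cloud(c,mask):
    v,u=np.nonzero(mask&(c["z_map"]>0)); o,d=ray(c,np.c_[u,v]); return o+d*c["z_map"][v,u][:,None]
def tri(c1,p1,c2,p2):
    o1,d1=ray(c1,p1);o2,d2=ray(c2,p2);d1=d1[0];d2=d2[0]
    t=np.linalg.lstsq(np.c_[d1,-d2],o2-o1,rcond=None)[0]
    a=o1+t[0]*d1;b=o2+t[1]*d2
    return (a+b)/2,np.linalg.norm(a-b)
def hsv(c): return cv2.cvtColor(c["image"],cv2.COLOR_RGB2HSV)
def blob(m,near,r):
    m=m.copy(); yy,xx=np.mgrid[:480,:640]; m&=((xx-near[0])**2+(yy-near[1])**2<r*r); return m
E
python3 - <<'E'
from h import *
np.set_printoptions(precision=4,suppress=True)
t=cam("top");s=cam("side")
def red(c): 
    h=hsv(c); return ((h[...,0]<8)|(h[...,0]>172))&(h[...,1]>170)&(h[...,2]>90)
def blue(c):
    h=hsv(c); return (h[...,0]>105)&(h[...,0]<125)&(h[...,1]>150)
out={}
for nm,f,pt,ps in(("knob",red,(330,269),(314,261)),("grip",blue,(272,258),(287,212))):
    a=blob(f(t),pt,22);b=blob(f(s),ps,20)
    ca=[x.mean() for x in np.nonzero(a)][::-1];cb=[x.mean() for x in np.nonzero(b)][::-1]
    print(nm,a.sum(),b.sum(),ca,cb,tri(t,ca,s,cb))
    for c,m in((t,a),(s,b)):
        P=cloud(c,m);print(np.median(P,0),P.min(0),P.max(0))
    if nm=="grip":
        P=cloud(t,a);top=P[P[:,2]>np.percentile(P[:,2],95)-0.006]; print("top",top.mean(0),len(top),cv2.minAreaRect(top[:,:2].astype(np.float32)*1000))
# foot plate by depth/colour
P=None
h=hsv(t);print(h[290,300],h[242,300],h[350,300],h[245,340])
v,u=np.mgrid[220:310,235:360]
m=np.zeros((480,640),bool);m[220:310,235:360]=True
Z=cloud(t,m);f=Z[(Z[:,2]>0.010)&(Z[:,2]<0.026)]
r=cv2.minAreaRect(f[:,:2].astype(np.float32)*1000);print(len(f),r,cv2.boxPoints(r))
big=np.hstack([cv2.resize(t["image"][200:320,220:360],None,fx=3,fy=3,interpolation=2),cv2.resize(s["image"][185:305,240:360],None,fx=3,fy=3,interpolation=2)])
cv2.imwrite("pics/zoom1.png",big[:,:,::-1])
print(plane(t,[(245,253),(338,233),(349,283),(252,301)],0.018))
E
```

```text
knob 60 42 [np.float64(329.6), np.float64(268.75)] [np.float64(313.35714285714283), np.float64(260.6904761904762)] (array([ 0.5706, -0.0081,  0.1022]), np.float64(0.0009032755264125454))
[ 0.5694 -0.009   0.1124] [ 0.5609 -0.0158  0.1072] [ 0.5784 -0.0005  0.1172]
[ 0.5648 -0.0145  0.1101] [ 0.5546 -0.0223  0.1029] [ 0.575  -0.003   0.1166]
grip 247 282 [np.float64(271.73279352226723), np.float64(257.55465587044534)] [np.float64(285.7517730496454), np.float64(212.12765957446808)] (array([0.5784, 0.1091, 0.1984]), np.float64(0.0023180893708622335))
[0.5748 0.105  0.2294] [0.553  0.0919 0.2247] [0.5984 0.1194 0.2342]
[0.5662 0.0963 0.211 ] [0.5481 0.0879 0.1796] [0.5977 0.1139 0.2323]
top [0.5755 0.105  0.2295] 237 ((575.9224243164062, 105.12413787841797), (46.65178298950195, 20.616201400756836), 15.2276611328125)
[ 34  43 148] [ 41  43 173] [ 90   7 144] [ 35  36 143]
2696 ((585.242431640625, 71.08389282226562), (120.48979187011719, 229.98489379882812), 13.863434791564941) [[499.1993 168.2914]
 [554.3057 -54.994 ]
 [671.2855 -26.1236]
 [616.1792 197.1617]]
[[ 0.6119  0.1912  0.018 ]
 [ 0.666  -0.0263  0.018 ]
 [ 0.5484 -0.0548  0.018 ]
 [ 0.5003  0.1689  0.018 ]]
```

View pics/zoom1.png

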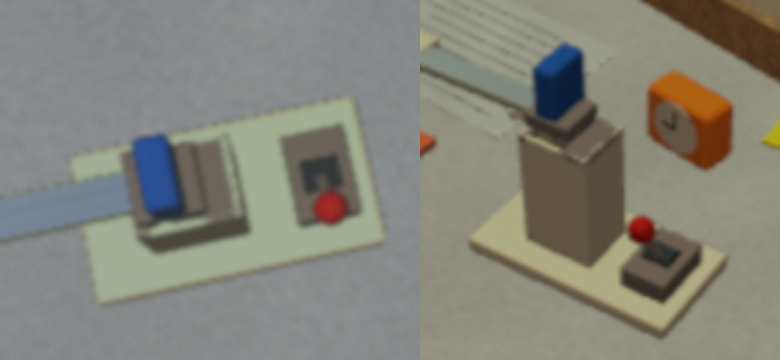

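```bash
cat >> h.py <<'E'
YAW=np.deg2rad(13.9); OX=np.array([np.cos(YAW),np.sin(YAW),0]); OY=np.array([-np.sin(YAW),np.cos(YAW),0]); O=np.array([0.5764,0.1051,0])
def target(sign=1):
    z=OY*sign; y=np.array([0,0,-1.]); return np.c_[np.cross(y,z),y,z]
def togo(p,sign=1):
    s=bot.read_state(); M=R.from_rotvec(s["tcp_rot"]).as_matrix()
    tr=R.from_matrix(M.T@target(sign)).as_rotvec()
    print("t",round(s["time"],2),"pos",s["tool_pos"].round(4),"shift now-axes mm",(M.T@(np.array(p)-s["tool_pos"])*1000).round(1),"goal-axes mm",(target(sign).T@(np.array(p)-s["tool_pos"])*1000).round(1),"turn deg",np.rad2deg(tr).round(2),"F",s["wrist_force"].round(1),"w",round(s["width"],3))
E
python3 - <<'E'
from h import *
print(R.from_rotvec(bot.read_state()["tcp_rot"]).as_matrix().round(3))
for sg in(1,-1): togo(O+[0,0,0.30],sg)
E
```

```text
[[ 0.955 -0.     0.295]
 [-0.295 -0.001  0.955]
 [-0.    -1.    -0.001]]
t 0.25 pos [0.1992 0.6446 0.2306] shift now-axes mm [ 519.7  -69.  -404.1] goal-axes mm [ 236.5  -69.4 -614.3] turn deg [ 6.000e-02 -3.108e+01 -2.000e-02] F [ 0.8 -0.2  0.6] w 0.998
t 0.25 pos [0.1992 0.6446 0.2306] shift now-axes mm [ 519.7  -69.  -404.1] goal-axes mm [-236.5  -69.4  614.3] turn deg [3.0000e-02 1.4892e+02 8.0000e-02] F [ 0.8 -0.2  0.6] w 0.998
```

```bash
python3 -m handwheel '[[0,-0.04,0,0,-0.181,0,1],[0,-0.04,0,0,-0.181,0,1],[0,-0.04,0,0,-0.181,0,1],[0.0197,0,-0.051,0,0,0,1],[0.0197,0,-0.051,0,0,0,1],[0.0197,0,-0.051,0,0,0,1],[0.0197,0,-0.051,0,0,0,1],[0.0197,0,-0.051,0,0,0,1]]'
python3 -m handwheel '[[0.0197,0,-0.051,0,0,0,1],[0.0197,0,-0.051,0,0,0,1],[0.0197,0,-0.051,0,0,0,1],[0.0197,0,-0.051,0,0,0,1],[0.0197,0,-0.051,0,0,0,1],[0.0197,0,-0.051,0,0,0,1],[0,0,0,0,0,0,1],[0,0,0,0,0,0,1]]'
python3 -c "
from h import *
togo(O+[0,0,0.30])
c=cam('wrist');cv2.imwrite('pics/w1.png',c['image'][:,:,::-1])
h=hsv(c);m=(h[...,0]>105)&(h[...,0]<125)&(h[...,1]>150);m[:,:200]=0;m[:,460:]=0
P=cloud(c,m);P=P[np.abs(P[:,2]-.229)<.012];P=P[np.linalg.norm(P[:,:2]-O[:2],axis=1)<.05];print(len(P),P.mean(0),cv2.minAreaRect(P[:,:2].astype(np.float32)*1000))"
```

```text
time: 1.25
tool_pos: [0.3571, 0.4195, 0.3513]
tcp_rot: [-1.562, -0.191, 0.191]
wrist_force: [0.7, 0.6, -0.2]
width: 1.0
time: 2.25
tool_pos: [0.5445, 0.1526, 0.3511]
tcp_rot: [-1.562, -0.19, 0.191]
wrist_force: [-0.4, -0.2, -0.4]
width: 1.003
t 2.25 pos [0.5445 0.1526 0.3511] shift now-axes mm [ 19.6  51.  -53.8] goal-axes mm [ 19.5  51.1 -53.8] turn deg [-0.04 -0.02 -0.04] F [-0.4 -0.2 -0.4] w 1.003
1024 [0.57166084 0.10666532 0.22803486] ((574.4834594726562, 106.40673828125), (48.83124923706055, 22.779653549194336), 13.59177017211914)
```

View pics/w1.png

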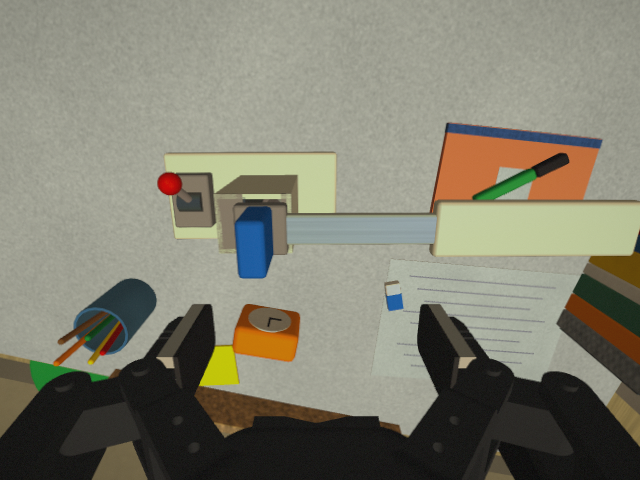

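The wrist view shows the blue grip at (255,243), parallel to the jaws, and the knob at (170,184). Next I centre over the grip.

```bash
python3 -m handwheel '[[0.0095,0,-0.0265,0,0,0,1],[0.0095,0,-0.0265,0,0,0,1],[0,0.04,0,0,0,0,1],[0,0.04,0,0,0,0,1],[0,0,0,0,0,0,1]]'
python3 -c "
from h import *
togo(O+[0,0,0.188])
c=cam('wrist');cv2.imwrite('pics/w2.png',c['image'][:,:,::-1])
h=hsv(c);m=(h[...,0]>105)&(h[...,0]<125)&(h[...,1]>150);m[:,:200]=0;m[:,460:]=0
P=cloud(c,m);P=P[np.abs(P[:,2]-.229)<.007];P=P[np.linalg.norm(P[:,:2]-O[:2],axis=1)<.05];print(len(P),P.mean(0),cv2.minAreaRect(P[:,:2].astype(np.float32)*1000))"
```

```text
time: 2.92
tool_pos: [0.5727, 0.1068, 0.2673]
tcp_rot: [-1.562, -0.186, 0.199]
wrist_force: [0.6, -0.3, -0.1]
width: 0.998
t 2.92 pos [0.5727 0.1068 0.2673] shift now-axes mm [ 3.8 79.3 -2.7] goal-axes mm [ 3.1 79.3 -2.6] turn deg [-0.06  0.16 -0.46] F [ 0.6 -0.3 -0.1] w 0.998
1906 [0.57265608 0.10547797 0.22868061] ((574.690673828125, 106.04132080078125), (48.923011779785156, 23.172134399414062), 14.165578842163086)
```

View pics/w2.png

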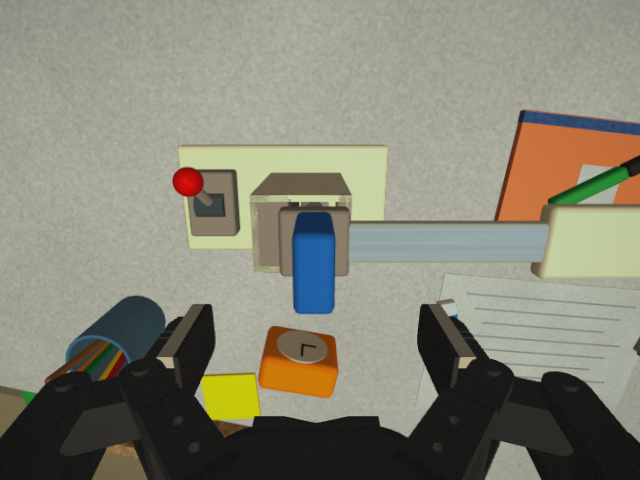

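The grip is centred between the fingers, at (314,262). Going down and closing.

```bash
python3 -m handwheel '[[0.002,0.04,-0.0005,0,0,0,1],[0,0.038,0,0,0,0,0.8],[0,0,0,0,0,0,0.5],[0,0,0,0,0,0,0.35]]' 60
python3 -c "
from h import *
togo(O+[0,0,0.188])"
python3 -m handwheel '[[0,0,0,0,0,0,0],[0,0,0,0,0,0,0],[0,0,0,0,0,0,0]]' 60
python3 -c "
from h import *
togo(O+[0,0,0.188])"
```

```text
time: 3.48
tool_pos: [0.5797, 0.1064, 0.1964]
tcp_rot: [-1.562, -0.195, 0.188]
wrist_force: [0.6, -0.4, 1.1]
width: 0.382
t 3.48 pos [0.5797 0.1064 0.1964] shift now-axes mm [-3.5  8.4 -0.5] goal-axes mm [-3.5  8.4 -0.5] turn deg [0.03 0.08 0.24] F [ 0.6 -0.4  1.1] w 0.382
time: 3.85
tool_pos: [0.5798, 0.1072, 0.197]
tcp_rot: [-1.56, -0.195, 0.187]
wrist_force: [-2.0, 4.3, 6.3]
width: 0.268
t 3.85 pos [0.5798 0.1072 0.197 ] shift now-axes mm [-3.9  9.  -1.2] goal-axes mm [-3.8  9.  -1.2] turn deg [-0.07  0.05  0.33] F [-2.   4.3  6.3] w 0.268
```

```bash
cat > r.py <<'E'
from h import *
s=bot.read_state(); print("t %.2f z %.1f F %s w %.3f"%(s["time"],s["tool_pos"][2]*1000,s["wrist_force"].round(1),s["width"]))
E
python3 -m handwheel '[[0,0,0,0,0,0,0],[0,0,0,0,0,0,0]]' >/dev/null; python3 r.py
for i in 1 2 3 4 5 6; do python3 -m handwheel '[[0,-0.002,0,0,0,0,0],[0,0,0,0,0,0,0]]' >/dev/null; python3 r.py; done
```

```text
t 4.10 z 196.9 F [-2.   4.1  5.7] w 0.274
t 4.35 z 197.0 F [ 3.2  5.6 -1. ] w 0.271
t 4.60 z 198.5 F [ 3.   5.5 -3.4] w 0.277
t 4.85 z 200.5 F [ 3.   5.7 -4.3] w 0.275
t 5.10 z 202.5 F [ 3.7  5.5 -4. ] w 0.269
t 5.35 z 204.5 F [ 3.6  4.5 -4. ] w 0.267
t 5.60 z 206.5 F [ 3.4  6.2 -3.3] w 0.272
```

The column is off its base and weighs about 4 N. Continuing.

```bash
for i in 1 2 3 4 5 6 7 8; do python3 -m handwheel '[[0,-0.0015,0,0,0,0,0],[0,0,0,0,0,0,0]]' >/dev/null; python3 r.py; done
```

```text
t 5.85 z 207.9 F [ 4.1  5.1 -3.3] w 0.270
t 6.10 z 209.5 F [ 4.   5.4 -3.3] w 0.269
t 6.35 z 210.9 F [ 3.5  5.4 -3.6] w 0.274
t 6.60 z 212.4 F [ 3.5  5.7 -3.5] w 0.271
t 6.85 z 213.9 F [ 3.   5.6 -3.2] w 0.268
t 7.10 z 215.4 F [ 3.7  5.6 -3.8] w 0.267
t 7.35 z 216.9 F [ 3.2  6.4 -3.8] w 0.271
t 7.60 z 218.4 F [ 4.1  5.1 -4.5] w 0.272
```

```bash
for i in 1 2 3 4 5 6 7 8; do python3 -m handwheel '[[0,-0.0015,0,0,0,0,0],[0,0,0,0,0,0,0]]' >/dev/null; python3 r.py; done
```

```text
t 7.85 z 219.9 F [ 3.6  5.3 -3.9] w 0.275
t 8.10 z 221.4 F [ 3.3  4.5 -4.2] w 0.271
t 8.35 z 222.9 F [ 3.9  6.1 -2.5] w 0.272
t 8.60 z 224.4 F [ 3.8  5.6 -3.8] w 0.272
t 8.85 z 225.9 F [ 4.5  5.4 -3.9] w 0.272
t 9.10 z 227.4 F [ 3.   6.2 -3.5] w 0.272
t 9.35 z 228.9 F [ 3.4  5.6 -3.9] w 0.270
t 9.60 z 230.4 F [ 3.8  5.7 -2.5] w 0.271
```

```bash
python3 -c "
from h import *
c=cam('side');cv2.imwrite('pics/s1.png',cv2.resize(c['image'][120:310,180:400],None,fx=3,fy=3)[:,:,::-1])"
for i in 1 2 3 4; do python3 -m handwheel '[[0,-0.0015,0,0,0,0,0],[0,0,0,0,0,0,0]]' >/dev/null; python3 r.py; done
```

```text
t 9.90 z 231.9 F [ 3.2  6.7 -3.3] w 0.269
t 10.15 z 232.9 F [ 5.   6.3 -4.6] w 0.274
t 10.40 z 233.6 F [ 6.5  5.9 -8.9] w 0.270
t 10.65 z 234.2 F [  6.3   6.2 -11. ] w 0.271
```

View pics/s1.png

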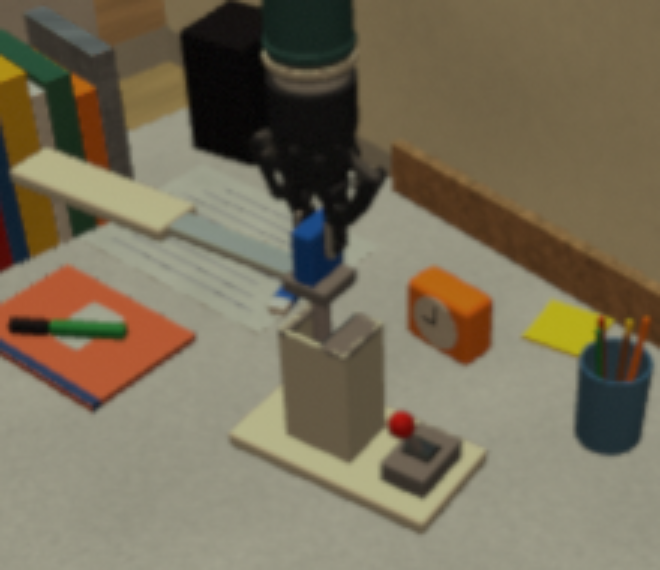

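The column is clearly rising (blue grip at (312,250) in the crop), and the force ramp has started. I'll use 1 mm steps now.

```bash
for i in 1 2 3 4 5 6; do python3 -m handwheel '[[0,-0.001,0,0,0,0,0],[0,0,0,0,0,0,0]]' >/dev/null; python3 r.py; done
```

```text
t 10.90 z 234.6 F [  8.4   6.4 -13.6] w 0.269
t 11.15 z 235.1 F [  8.3   5.9 -15.5] w 0.268
t 11.40 z 235.9 F [  9.9   7.4 -15.7] w 0.270
t 11.65 z 236.7 F [ 10.1   6.3 -16.9] w 0.271
t 11.90 z 237.5 F [  9.6   6.7 -18.1] w 0.271
t 12.15 z 238.5 F [ 10.5   7.8 -16.5] w 0.273
```

```bash
for i in 1 2 3 4 5; do python3 -m handwheel '[[0,-0.001,0,0,0,0,0],[0,0,0,0,0,0,0]]' >/dev/null; python3 r.py; done
```

```text
t 12.40 z 239.6 F [  8.4   6.4 -15.9] w 0.274
t 12.65 z 243.7 F [ 3.1  5.2 -5. ] w 0.273
t 12.90 z 244.8 F [ 4.5  5.8 -5.8] w 0.270
t 13.15 z 245.3 F [ 5.6  5.6 -8.1] w 0.276
t 13.40 z 245.7 F [ 6.8  5.7 -9.6] w 0.273
```

First click: the force fell between z 239.6 and 243.7, and the next ramp began at about 244.5. I expect click 2 near 253 and click 3 near 265.

```bash
for i in 1 2 3 4 5 6 7 8; do python3 -m handwheel '[[0,-0.001,0,0,0,0,0],[0,0,0,0,0,0,0]]' >/dev/null; python3 r.py; done
```

```text
t 13.65 z 246.2 F [  7.6   7.3 -11.8] w 0.275
t 13.90 z 246.5 F [  8.1   7.6 -13.9] w 0.270
t 14.15 z 247.0 F [  8.9   6.7 -15.5] w 0.267
t 14.40 z 247.8 F [  9.9   6.5 -16.3] w 0.271
t 14.65 z 248.6 F [  9.3   6.6 -17.4] w 0.267
t 14.90 z 249.3 F [ 10.4   6.8 -18.2] w 0.271
t 15.15 z 250.3 F [ 11.1   6.8 -17.5] w 0.268
t 15.40 z 251.4 F [  9.4   6.3 -15.9] w 0.272
```

```bash
for i in 1 2 3 4 5 6 7 8; do python3 -m handwheel '[[0,-0.001,0,0,0,0,0],[0,0,0,0,0,0,0]]' >/dev/null; python3 r.py; done
```

```text
t 15.65 z 255.5 F [ 5.1  5.6 -4.2] w 0.271
t 15.90 z 256.8 F [ 5.1  5.9 -6.2] w 0.270
t 16.15 z 257.3 F [ 6.5  6.3 -6.8] w 0.273
t 16.40 z 257.7 F [ 6.   6.1 -9.5] w 0.272
t 16.65 z 258.1 F [  7.8   6.3 -12.3] w 0.272
t 16.90 z 258.5 F [  9.1   7.1 -14. ] w 0.271
t 17.15 z 259.0 F [  9.7   7.3 -15.4] w 0.272
t 17.40 z 259.6 F [  9.4   7.  -15.9] w 0.272
```

Second click felt, going from z 251.4 to 255.5. The third is due between about 263.4 and 267.5.

```bash
for i in 1 2 3 4 ; do python3 -m handwheel '[[0,-0.001,0,0,0,0,0],[0,0,0,0,0,0,0]]' >/dev/null; python3 r.py; done
```

```text
t 17.65 z 260.5 F [ 10.6   6.6 -17.2] w 0.269
t 17.90 z 261.3 F [ 10.4   6.2 -17.7] w 0.272
t 18.15 z 262.2 F [ 10.4   6.  -17.5] w 0.276
t 18.40 z 263.2 F [  9.8   6.7 -16.9] w 0.271
```

```bash
python3 -m handwheel '[[0,-0.001,0,0,0,0,0],[0,0,0,0,0,0,0]]' >/dev/null; python3 r.py; python3 -m handwheel '[[0,0,0,0,0,0,0],[0,0,0,0,0,0,0]]' >/dev/null; python3 r.py
```

```text
t 18.65 z 267.2 F [ 4.4  6.2 -4.7] w 0.269
t 18.90 z 268.1 F [ 4.   5.2 -5.4] w 0.271
```

Third click felt. I'll raise it 1 mm more so the pawl is surely under the tooth, then lower it slowly.

```bash
python3 -m handwheel '[[0,-0.001,0,0,0,0,0],[0,0,0,0,0,0,0]]' >/dev/null; python3 r.py; python3 -m handwheel '[[0,-0.0005,0,0,0,0,0],[0,0,0,0,0,0,0]]' >/dev/null; python3 r.py; for i in 1 2 3 4; do python3 -m handwheel '[[0,0.001,0,0,0,0,0],[0,0,0,0,0,0,0]]' >/dev/null; python3 r.py; done
```

```text
t 19.15 z 268.8 F [ 4.   5.1 -6.3] w 0.273
t 19.40 z 269.0 F [ 5.6  5.9 -6.5] w 0.273
t 19.65 z 268.5 F [ 5.3  5.4 -4.6] w 0.269
t 19.90 z 267.7 F [ 3.9  5.  -3.5] w 0.272
t 20.15 z 266.9 F [ 3.5  5.1 -3.3] w 0.273
t 20.40 z 266.7 F [ 3.3  5.9 -0.6] w 0.268
```

```bash
python3 -m handwheel '[[0,0.0005,0,0,0,0,0],[0,0,0,0,0,0,0]]' >/dev/null; python3 r.py;  python3 -m handwheel '[[0,0.0005,0,0,0,0,0],[0,0,0,0,0,0,0]]' >/dev/null; python3 r.py
```

```text
t 20.65 z 266.6 F [1.  5.4 1.7] w 0.272
t 20.90 z 266.6 F [1.1 5.4 2.8] w 0.270
```

The column is on the pawl: z has stopped falling and the load has transferred. I'll ease the grip off and open.

```bash
python3 -m handwheel '[[0,0,0,0,0,0,0.25]]' 20 >/dev/null; python3 r.py; python3 -m handwheel '[[0,0,0,0,0,0,0.3]]' >/dev/null; python3 r.py; python3 -m handwheel '[[0,0,0,0,0,0,0.4],[0,0,0,0,0,0,0.6],[0,0,0,0,0,0,1],[0,0,0,0,0,0,1]]' 20 >/dev/null; python3 r.py
python3 -c "
from h import *
c=cam('side');cv2.imwrite('pics/s2.png',cv2.resize(c['image'][120:310,180:400],None,fx=3,fy=3)[:,:,::-1])"
```

```text
t 21.02 z 266.6 F [0.7 4.1 1.7] w 0.268
t 21.15 z 265.7 F [0.2 1.9 1.1] w 0.301
t 21.65 z 263.6 F [-0.8  0.5  0.4] w 0.985
```

View pics/s2.png

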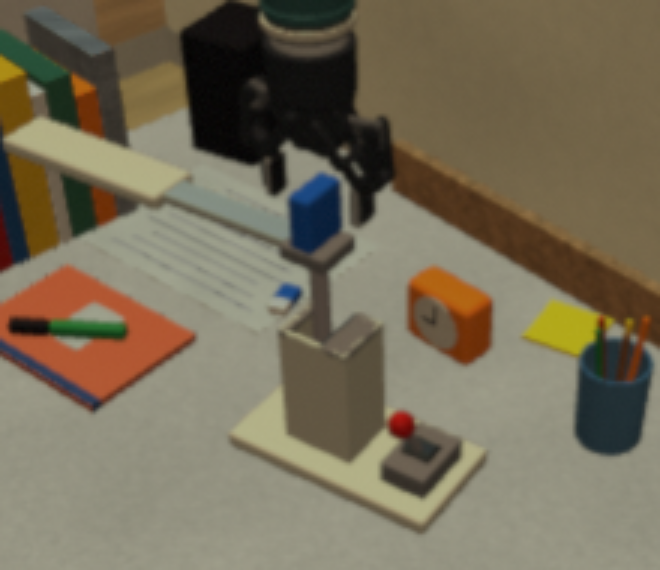

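The column stays up after release (grip at (315,213) in the crop), and the fingers are clear. Retreating straight up, then moving towards the lever.

```bash
python3 -m handwheel '[[0,-0.03,0,0,0,0,1],[0,-0.05,0,0,0,0,1],[0,0,0,0,0,0,0.3],[0,0,0,0,0,0,0]]' >/dev/null; python3 r.py
python3 -c "
from h import *
t=cam('top');s=cam('side')
def red(c):
    h=hsv(c); return ((h[...,0]<8)|(h[...,0]>172))&(h[...,1]>170)&(h[...,2]>90)
b=blob(red(s),(314,261),20);cb=[x.mean() for x in np.nonzero(b)][::-1];print(cb)
g=hsv(s);g=(g[...,0]>105)&(g[...,0]<125)&(g[...,1]>150);g=blob(g,(285,190),18);P=cloud(s,g);print('grip',len(P),P.min(0),P.max(0))
togo(O-0.085*OX-0.110*OY+[0,0,0.088])"
```

```text
t 22.20 z 343.6 F [ 0.6 -0.2 -0.4] w 0.606
[np.float64(313.3488372093023), np.float64(260.7674418604651)]
grip 302 [0.54709558 0.08667289 0.24877194] [0.59577064 0.11307625 0.30207736]
t 22.3 pos [0.5772 0.1056 0.3419] shift now-axes mm [ -85.2  254.2 -110.3] goal-axes mm [ -85.9  253.9 -110.3] turn deg [-0.02  0.03 -0.17] F [-0.3  0.3 -0.7] w 0.425
```

```bash
python3 -m handwheel '[[-0.0285,0,-0.0367,0,0,0,0],[-0.0285,0,-0.0367,0,0,0,0],[-0.0285,0,-0.0367,0,0,0,0],[0,0.05,0,0,0,0,0],[0,0.05,0,0,0,0,0],[0,0.05,0,0,0,0,0],[0,0.05,0,0,0,0,0],[0,0,0,0,0,0,0]]'
python3 -c "
from h import *
togo(O-0.085*OX-0.110*OY+[0,0,0.090])
c=cam('side');cv2.imwrite('pics/s3.png',cv2.resize(c['image'][120:310,180:400],None,fx=3,fy=3)[:,:,::-1])"
```

```text
time: 23.3
tool_pos: [0.5161, -0.0213, 0.1378]
tcp_rot: [-1.56, -0.181, 0.201]
wrist_force: [-0.5, 0.7, -0.1]
width: 0.0
t 23.3 pos [ 0.5161 -0.0213  0.1378] shift now-axes mm [ 4.5 47.7 -2. ] goal-axes mm [ 3.9 47.8 -1.8] turn deg [-0.24  0.03 -0.71] F [-0.5  0.7 -0.1] w 0.0
```

View pics/s3.png

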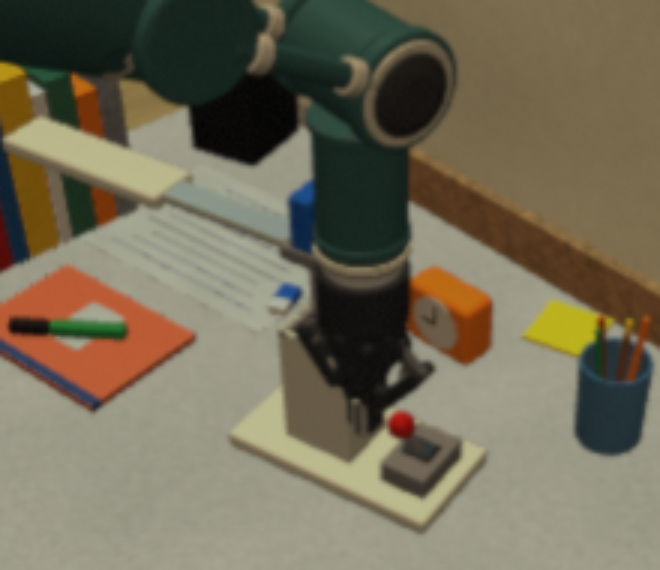

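The closed fingers are at (360,415) and the knob at (402,424) in the crop; the arm is clear of the column. Lowering to knob height and moving up to the knob.

```bash
python3 -m handwheel '[[0,0.025,-0.002,0,0,0,0],[0,0.022,0,0,0,0,0],[0,0,0,0,0,0,0],[0.02,0,0,0,0,0,0],[0,0,0,0,0,0,0]]' >/dev/null; python3 r.py
python3 -c "
from h import *
togo(O+0.01*OX-0.110*OY+[0,0,0.090])"
for i in 1 2 3 ; do python3 -m handwheel '[[0.01,0,0,0,0,0,0],[0,0,0,0,0,0,0]]' >/dev/null; python3 r.py; done
python3 -c "
from h import *
togo(O+0.01*OX-0.110*OY+[0,0,0.090])
c=cam('side');cv2.imwrite('pics/s4.png',cv2.resize(c['image'][120:310,180:400],None,fx=3,fy=3)[:,:,::-1])"
```

```text
t 23.98 z 99.8 F [-0.7 -0.7  0.7] w -0.002
t 23.98 pos [ 0.5445 -0.0189  0.0998] shift now-axes mm [70.7 10.2  2.6] goal-axes mm [70.7  9.8  2.7] turn deg [0.1  0.06 0.29] F [-0.7 -0.7  0.7] w -0.002
t 24.23 z 97.6 F [ 0.1 -0.1 -0.6] w -0.003
t 24.48 z 96.8 F [-0.4 -0.6 -0. ] w 0.003
t 24.73 z 96.8 F [-0.2  0.8  0.2] w -0.001
t 24.73 pos [ 0.5716 -0.0115  0.0968] shift now-axes mm [42.6  6.9  2. ] goal-axes mm [42.6  6.8  2. ] turn deg [0.01 0.04 0.06] F [-0.2  0.8  0.2] w -0.001
```

View pics/s4.png

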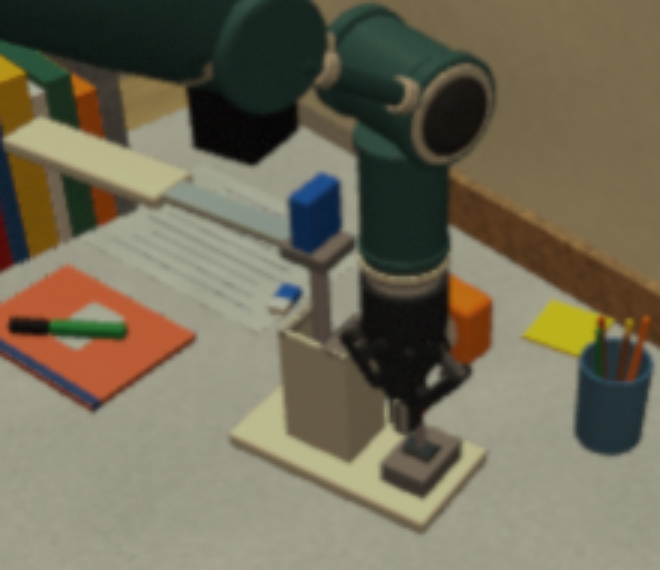

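The knob is hidden behind the fingers and the lever is moving. Continuing.

```bash
for i in 1 2 3 4 ; do python3 -m handwheel '[[0.01,0.001,0,0,0,0,0],[0,0,0,0,0,0,0]]' >/dev/null; python3 r.py; done
python3 -c "
from h import *
togo(O+0.01*OX-0.110*OY+[0,0,0.090])
c=cam('side');cv2.imwrite('pics/s5.png',cv2.resize(c['image'][120:310,180:400],None,fx=3,fy=3)[:,:,::-1])
c=cam('wrist');cv2.imwrite('pics/w5.png',c['image'][:,:,::-1])"
```

```text
t 25.02 z 95.8 F [-0.6 -0.4 -0.1] w -0.000
t 25.27 z 94.8 F [-0.5  0.   0.8] w -0.001
t 25.52 z 93.8 F [ 0.4 -0.3 -0.7] w -0.003
t 25.77 z 92.7 F [-0.3  0.1 -0.6] w -0.001
t 25.77 pos [ 0.6102 -0.0019  0.0927] shift now-axes mm [2.9 2.7 1.9] goal-axes mm [2.9 2.7 1.9] turn deg [0.   0.04 0.03] F [-0.3  0.1 -0.6] w -0.001
```

View pics/s5.png

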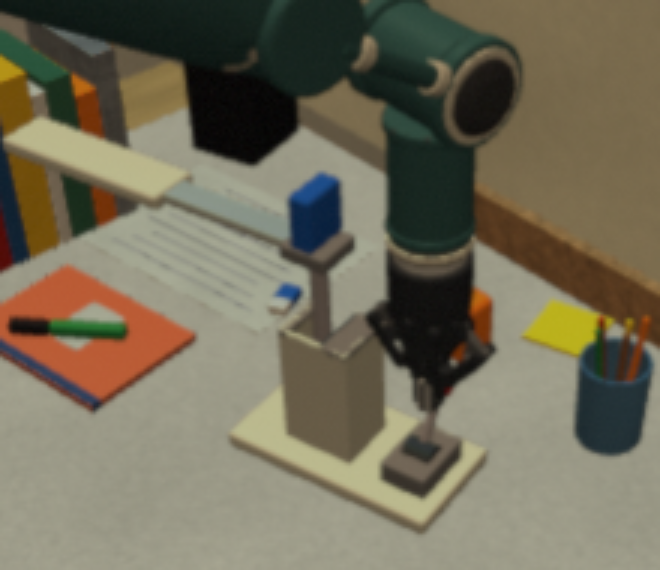

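View pics/w5.png

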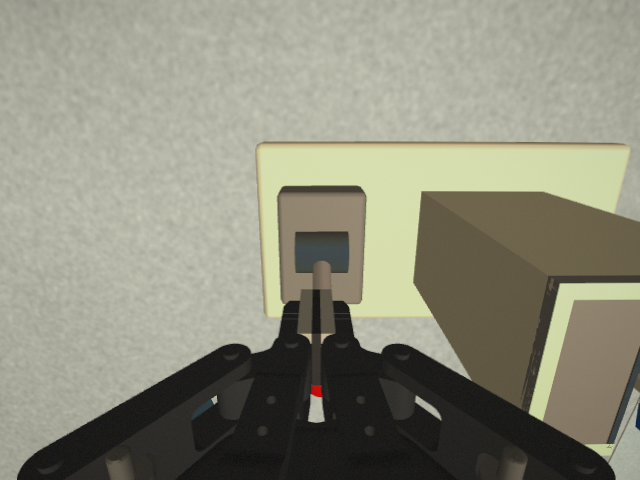

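The wrist view shows the stem at (320,275) leaning past the fingers, with the red knob behind them at (317,392). There is no stop force yet, so I'll go on in 3 mm steps.

```bash
for i in 1 2 3 4; do python3 -m handwheel '[[0.003,0,0,0,0,0,0],[0,0,0,0,0,0,0]]' >/dev/null; python3 r.py; done
```

```text
t 26.12 z 92.6 F [-2.8 -1.1 -0.2] w 0.001
t 26.38 z 92.4 F [-9.6 -3.6  6.3] w -0.001
t 26.62 z 92.3 F [-17.1  -4.7  12.2] w -0.002
t 26.88 z 92.2 F [-24.7  -6.6  17.3] w -0.002
```

The stop is reached: force rises to 25 N with little movement. Backing off, lifting clear and checking.

```bash
python3 -m handwheel '[[-0.015,0,0,0,0,0,0],[-0.05,0,0,0,0,0,0],[-0.05,0,0,0,0,0,0],[0,-0.05,0,0,0,0,0],[0,-0.05,0,0,0,0,0],[-0.05,-0.03,-0.02,0,0,0,0],[-0.05,0,-0.03,0,0,0,0],[0,0,0,0,0,0,0]]'
python3 -c "
from h import *
np.set_printoptions(precision=4,suppress=True)
t=cam('top');s=cam('side')
cv2.imwrite('pics/s6.png',s['image'][:,:,::-1]);cv2.imwrite('pics/t6.png',t['image'][:,:,::-1])
def red(c):
    h=hsv(c); return ((h[...,0]<8)|(h[...,0]>172))&(h[...,1]>170)&(h[...,2]>90)
a=blob(red(t),(325,240),25);b=blob(red(s),(328,250),22)
ca=[x.mean() for x in np.nonzero(a)][::-1];cb=[x.mean() for x in np.nonzero(b)][::-1]
print(a.sum(),b.sum(),ca,cb)
if a.sum() and b.sum():
    p,e=tri(t,ca,s,cb);d=p-(O-.11*OY);print(p,e,'angle',np.arctan2(d@OX,d[2]-.04)+.5)
elif b.sum():
    print('plane',(plane(s,[cb],.1015)-(O-.11*OY))@OX)
g=hsv(s);g=(g[...,0]>105)&(g[...,0]<125)&(g[...,1]>150);g=blob(g,(285,190),18);P=cloud(s,g);print('grip',len(P),P.min(0),P.max(0))
"
```

```text
time: 27.88
tool_pos: [0.4232, -0.1013, 0.2237]
tcp_rot: [-1.564, -0.19, 0.186]
wrist_force: [0.1, 0.5, 0.4]
width: -0.001
60 42 [np.float64(323.05), np.float64(239.15)] [np.float64(326.5238095238095), np.float64(247.1904761904762)]
[0.6357 0.008  0.1018] 0.0008032660928739858 angle 1.0059259490601784Traceback (most recent call last):
  File "<string>", line 15, in <module>
    g=hsv(s);g=(g[...,0]>105)&(g[...,0]<125)&(g[...,1]>150);g=blob(g,(285,190),18);P=cloud(s,g);print('grip',len(P),P.min(0),P.max(0))
                                                                                     ~~~~~^^^^^
  File "h.py", line 18, in cloud
    v,u=np.nonzero(mask&(c["z_map"]>0)); o,d=ray(c,np.c_[u,v]); return o+d*c["z_map"][v,u][:,None]
                                             ~~~^^^^^^^^^^^^^^
  File "h.py", line 12, in ray
    p=cv2.undistortPoints(np.array(px,float).reshape(-1,1,2),c["mtx"],c["dist"]).reshape(-1,2)
      ~~~~~~~~~~~~~~~~~~~^^^^^^^^^^^^^^^^^^^^^^^^^^^^^^^^^^^^^^^^^^^^^^^^^^^^^^^
cv2.error: OpenCV(4.12.0) /io/opencv/modules/calib3d/src/undistort.dispatch.cpp:347: error: (-215:Assertion failed) CV_IS_MAT(_src) && CV_IS_MAT(_dst) && (_src->rows == 1 || _src->cols == 1) && (_dst->rows == 1 || _dst->cols == 1) && _src->cols + _src->rows - 1 == _dst->rows + _dst->cols - 1 && (CV_MAT_TYPE(_src->type) == CV_32FC2 || CV_MAT_TYPE(_src->type) == CV_64FC2) && (CV_MAT_TYPE(_dst->type) == CV_32FC2 || CV_MAT_TYPE(_dst->type) == CV_64FC2) in function 'cvUndistortPointsInternal'
```

View pics/s6.png

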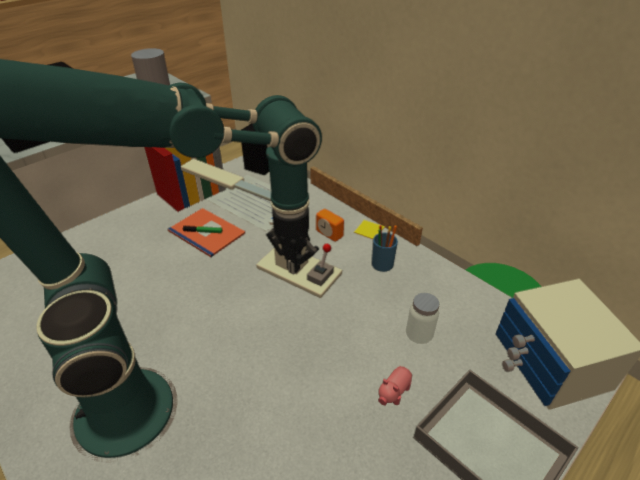

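View pics/t6.png

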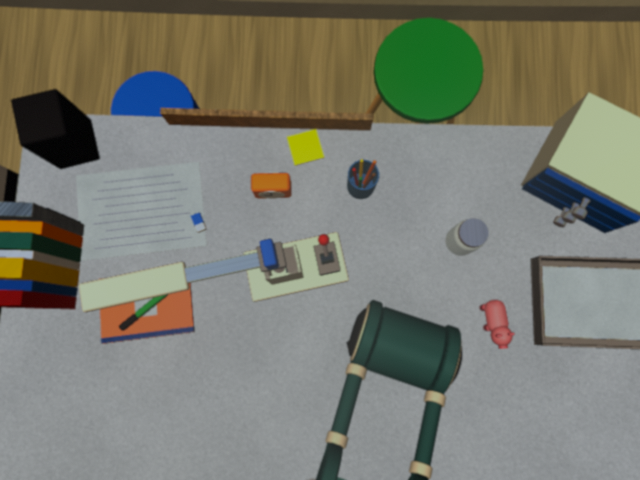

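The knob at top (323,239) and side (326,247) puts the lever at 1.01 rad, and the bystanders look unmoved. The grip is hidden from the side camera, so I'll check the column's height from the top camera.

```bash
python3 -c "
from h import *
s=cam('top');g=hsv(s);g=(g[...,0]>105)&(g[...,0]<125)&(g[...,1]>150);g=blob(g,(268,254),22);P=cloud(s,g);print('grip',len(P),np.median(P,0),P.max(0))
a=cv2.imread('pics/top0.png').astype(int);b=s['image'][:,:,::-1].astype(int);d=np.abs(a-b).max(2)>40
n,_,st,_=cv2.connectedComponentsWithStats(d.astype(np.uint8));print(st[1:][st[1:,4]>8])
togo(O)"
```

```text
grip 287 [0.57476065 0.1047942  0.29919856] [0.59907605 0.11860384 0.30346305]
[[  318   234    12    11   108]
 [  256   239    31    36   399]
 [  277   243     5     5    17]
 [   80   264   102    46   836]
 [  325   264    11    12   101]
 [  192   267     4     6    15]
 [  247   269    13     6    52]
 [   99   281    95    32   481]
 [  194   285     4     8    17]
 [  315   299   146   181 10309]
 [  136   302    10     4    17]
 [  420   463     6     9    36]]
t 28.02 pos [ 0.4251 -0.0992  0.223 ] shift now-axes mm [195.6 223.3 162.1] goal-axes mm [195.9 223.  162. ] turn deg [0.01 0.   0.1 ] F [ 0.3  0.5 -0.1] w 0.004
```

```bash
python3 -c "
from h import *
print(workorder.finish_job())"
```

```text
the job is handed in; nothing more can be done
None
```

I raised the lamp to the third click, let it down onto its pawl and let go, then pushed the lock lever to its locked stop. The job is handed in at about 28 s of the 72 s limit. No verdict is reported, so the results below are from my own checks.

- **Clicks:** I lifted by the blue grip and felt three force ramps of about 14 N, each followed by a sudden drop. They came at TCP heights of roughly 240–243, 252–255 and 264–267 mm, which fits the 12 mm spacing. I stopped 3–4 mm past the third.
- **Letting go:** Lowering in 0.5–1 mm steps, the column stopped at 266.6 mm and its load passed to the pawl. I pressed down on it by no more than about 3 N, then opened the gripper.
- **Lever:** I pushed the knob with closed fingers until the stop pushed back. The peak force was about 25 N in x and 17 N in z, so around 31 N in total.

**Last checks:**
- Two camera views put the lever at 1.01 rad.
- The top camera puts the column about 70 mm up, which agrees with the arm's own height readings.
- Comparing start and end top pictures, I saw no bystander move. The lamp and lever changed, the arm is now in view, and the light bar now covers a different part of the exercise book and marker.
- The wrist force is about zero and the arm is clear of everything.

**One check failed:** the final side-camera look at the grip found nothing because the arm was in the way, so I used the top camera instead.

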